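# Pin the length stop into the strap-punching jig

## Robot

A 7-joint arm with a two-finger parallel gripper is mounted at the origin on a cart in front of the work surface, level with it; the furniture and walls round the work are solid. World frame = base frame: x ahead of the robot, y to its left, z up, the work surface at z = 0. Lengths are in m, angles in degrees, forces in N, time in s.
With the tool pointing down it reaches from about 0.425 to 0.875 m from the base axis. Payload 4.7 kg.
Tool frame: the origin (TCP) lies at the very end of the fingers, on their centre line; the grasp point (between the pads) lies 19 mm behind it; z points along the fingers, y is the line along which they close (so a half turn about z gives the same grasp; the last joint's range is limited). The gripper opens to 87 mm and grips with 3 to 60 N. Pads are 19 mm wide; open, the fingers measure 117 mm over their backs; the gripper's body (75 mm by 190 mm) begins 51 mm behind the grasp point.
Start: joints at [-65.483, 18.392, -4.016, 83.108, 1.295, 78.541, -3.26], TCP at [0.261, 0.595, 0.223] pointing down, gripper open.
Joint ranges: [-163.93, 163.93], [-17.29, 119.83], [-79.2, 71.16], [3.27, 140.29], [-89.18, 269.18], [5.43, 117.66], [-154.24, 154.24]. Speed limits (degrees/s): [147.25, 147.25, 180, 180, 180, 180, 180].

## Interface

Orientations are given as [roll, pitch, yaw] about the fixed x, y, z axes, in that order (R = Rz(yaw) Ry(pitch) Rx(roll)).
In Python, from cell import get_obs, read_camera, sign_off, silhouettes gives the robot as it stands.
- The arm moves only by the tool play_rows, never from a script. Its argument "steps" is a list that holds one entry, the list of rows, each a list of 7 numbers: the shift along the tool's x, y, z in m, then the turn, a rotation vector about the tool's x, y, z in rad, then the finger opening in m, from 0 to 0.087. A call has 1 to 12 rows; each row shifts and turns the commanded pose from where the row before left it, along the tool's axes as they then stand; what a row does not reach is not made up. A row lasts 1/10 s, in which the tool goes at most 50 mm and 8.59 degrees, less where a joint would pass 70% of its speed; a pose out of reach is approached as far as the arm can. A call is refused whole if a number of a shift passes 0.05 or a number of a turn 0.15, either way. A call with a gripper value outside its range is refused whole. The fingers move at their own pace and stop on an object; "force" is the grip in N (left out, the last holds). Time passes only in rows, so rows that do not move let the fingers close. It gives the time, the measured TCP pose, the force, the opening and the grip force at its end, in the units of the state.
- get_obs(): the state, without advancing time (a new reading comes with each control period).
- read_camera(name): name is "scene" or "side" or "wrist"; returns a dict with "frame" (480x640x3 uint8, red, green, blue), "intrinsics" (3x3 intrinsics, pixels), "view" (4x4, takes a point from world to camera coordinates). Camera axes: x right, y up, looking along -z (the intrinsics and any distortion apply to the point x, -y, -z); pixel columns grow to the right and rows downward; lengths in m; the calibration is good to about 2 mm. The wrist camera is an equidistant fisheye: a pixel r from the principal point sees the ray r / f radians off the axis. A picture is of the moment at which its call begins. There is no depth.
- sign_off(): hands the job in; it is judged then, once.
Trained networks look in the newest picture that a camera, given by its name, has taken for a name from the list of things; names that differ only in an ending like _2 or _b are one class to them, and where a whole thing is asked for, a point or a joint stands for the part that bears it (a point fixed in the world has none). Each returns a list of dicts, best first, with "p" (0 to 1); they miss things now and then, are a little off and sometimes report something else, mostly with a low value. They report only what shows in the picture. A call takes as long as a camera call.
- silhouettes(camera, name): "pixels" (480x640 bool, what is visible of it) and "extent" ([left, top, right, bottom] in pixels, round what is visible of it).
The state is a dict: "time_s": time; "qpos": joint angles; "joint_velocities": joint speeds; "effort": joint torques, N m; "tool_pos": TCP position; "tool_rot": TCP orientation; "force": force on the tool from outside, world axes, zero at the start; "wrist_torque": the same for the moment, N m; "grip_width": finger opening in m; "grasp_force": force on a finger pad.
Only numpy, scipy, OpenCV 4.12 (cv2) and the standard library are available. Lean on these libraries where they do the work, as an engineer would, in place of code of your own. Each camera call takes 0.05 s, during which the arm holds its last target. There are 200 camera calls.

## Task

Set up the strap-punching jig: take the brass length stop from its wooden rest, lay it along the jig's fence with its dowel on the dark steel gauge strip, and slide it along with light pressure, without forcing it, until the dowel drops into the strip's unmarked blind hole. Leave the stop fully home, flat on the strip, and let go of it; leave the punch, the awl and the blue blanks where they lie.

Things in the scene. Friction and masses are not known exactly. Their poses are not given: they have to be found in the camera images.
- jig: strap-punching jig fixed to the board: green base 112 x 280 mm, 36 mm high over all. Origin at the centre of its underside on the board, z up, y along its length, x across it towards the steel fence at its back. In front of the strip lies an steel land as high as the strip (24 mm). At the -y end the strip's tongue sticks out by 5 to 65 mm.
- fence_face (a point): middle of the top front edge of the fence: x = +15 mm, y = 0, z = 36 mm from the jig's origin. The guiding face goes 12 mm straight down from here to the strip and runs the jig's whole length (280 mm) along the jig's y; axes as the jig's.
- strip_stretch (a point): on the flat top of the blued gauge strip (24 mm above the board, 34 mm wide), axes as the jig's, 15 mm in front of the fence face. The strip is clamped fast; its one blind hole (13.5 mm wide, 11 mm deep, mouth chamfered 1.5 mm) lies on the line through this point along y, anywhere within 30 mm either way, unmarked. Stiff: touch down slowly; over 45 N from the dowel scores it, 5 N is enough.
- pad_edge (a point): edge of the white nylon punching pad on the strip's middle line, 92 mm in +y from the strip_stretch point; from here the pad covers the strip in +y and stands 2 mm higher than it.
- stop_grip (a point): the length stop's black grip: 18 mm (x) by 36 mm (y) by 34 mm high, upright on the middle of the bar; this point is the grip's centre, 17 mm above the bar's top face and 31 mm above the bar's underside. z up, y along the bar. The stop weighs about 0.3 kg and is the same after a half turn.
- stop_underside (a point): centre of the underside of the stop's brass bar (28 mm in x, 90 mm along y, 14 mm thick), axes as the grip's. A steel dowel, 12 mm thick, its last 3 mm tapered to a 10 mm flat, stands 9 mm down from here: the underside is 9 mm above the strip while the dowel rides on it, 0 when home. Home, the bar's side is about 1 mm off the fence, so it enters only parallel to the fence.
- stop_rest: light wooden rest block fixed to the board, 56 x 150 x 24 mm, origin at the centre of its underside, y along its length; the stop lies on its top with its dowel in a loose 20 mm wide hole in the middle.
- punch: loose steel hollow punch, 18 mm thick, 104 mm long along its y, lying on the board in front of the jig; origin at its centre on the board. Bystander.
- navy_blanks: loose oval stack of dark blue leather blanks, 83 x 50 x 19 mm, on the board behind the jig; origin at its centre on the board. Bystander.
- the_awl: loose awl with wooden handle, 26 mm thick, 132 mm long along its y, on the board beside the rest; origin at its centre on the board. Bystander.

How it is judged (in metres and radians):
At the end, for the whole second after the job is handed in: The stop's dowel is home in the strip's hole: the bar's underside is within 1.7 mm of the strip's top, level within 0.04 rad, parallel to the fence within 0.07 rad, its middle within 5 mm of the hole's line (x = 0) and within the stretch y = -66 to +6 mm of the jig; released (z of stop_underside in the frame of jig between 0.0215 and 0.0257 m and x of stop_underside in the frame of jig between -0.005 and 0.005 m and y of stop_underside in the frame of jig between -0.066 and 0.006 m and angle between stop_underside's own z axis and vertical below 0.04 rad and angle between the y axis of stop_underside and the y axis of jig, either way round below 0.07 rad); the robot touches nothing.
It fails at once if the dowel was pressed or jammed on the jig with more than 45 N before the stop was home (contact force between length_stop and jig above 45 N and z of stop_underside in the frame of jig above 0.0265 m).
It fails at once if the stop was pressed on the jig with more than 70 N (contact force between length_stop and jig above 70 N).
It fails at once if the punch was moved more than 20 mm (distance of punch from where it was at the start of the episode above 0.02 m).
It fails at once if the blue blanks were moved more than 20 mm (distance of navy_blanks from where it was at the start of the episode above 0.02 m).
It fails at once if the awl was moved more than 20 mm (distance of the_awl from where it was at the start of the episode above 0.02 m).
It also fails if it takes over 61 s, if anything falls off the work surface, if the arm or the gripper's body presses on something with over 40 N, if the wrist force passes 120 N, or if a joint passes its speed limit or range.

## Working session

There is one attempt and no reset: what is moved stays moved. The work goes in short steps, Python scripts to look and compute and a tool call to move; the robot and the scene stay as the last step left them, time stands still between calls to the robot, and variables do not carry over. Pictures are saved under pics/ and viewed, at most 10 in all, crops included, and the job is handed in when it is done.

Besides the shell and the picture viewer there is one more tool, called after "Call:" as name(argument=value, ...) on one line, values as JSON. play_rows: Moves the arm, as the interface text tells. Its arguments: {"type":"object","properties":{"steps":{"type":"array","items":{"type":"array","items":{"type":"array","items":{"type":"number"}}}},"force":{"type":"number"}},"required":["steps"]}

```bash
mkdir -p pics; ls
python3 - <<'E'
from cell import *
import cv2,numpy as np
print(get_obs())
a=[]
for n in ("scene","side"):
    c=read_camera(n); cv2.imwrite(f"pics/{n}0.png",c["frame"][:,:,::-1]); print(n,c["intrinsics"],c["view"])
    for t in ("jig","length_stop","stop_grip","stop_underside","stop_rest","fence_face","strip_stretch","pad_edge"):
        try:
            print(t,[(s["p"],s["extent"]) for s in silhouettes(n,t)[:2]])
        except Exception as e: print(t,e)
E
```

```text
pics
{'time_s': 0.0, 'qpos': array([-65.48242811,  18.43833845,  -4.01477079,  83.17276873,
         1.2942833 ,  78.54160128,  -3.2599829 ]), 'joint_velocities': array([-0.01150664, -0.02951626, -0.02837419, -0.02616642, -0.02288543,
       -0.0655368 ,  0.0068404 ]), 'effort': array([ 1.72195028e-04, -4.91299224e+01, -4.04132176e-01, -3.12523448e+01,
       -6.39791088e-02,  4.38865414e-02,  1.67108765e-04]), 'tool_pos': array([0.26119901, 0.59461818, 0.22148828]), 'tool_rot': array([-1.79892490e+02,  5.24767319e-03,  1.56291288e+02]), 'force': array([ 0.7424397 , -0.10628178,  0.53527185]), 'wrist_torque': array([ 0.01410493, -0.01188592,  0.01951136]), 'grasp_force': 0.0, 'grip_width': 0.08763102114541471}
scene [[496.2613941    0.         320.51814224]
 [  0.         496.2613941  249.92398964]
 [  0.           0.           1.        ]] [[ 4.96403297e-01 -8.68091978e-01  2.92040080e-04 -3.34196828e-01]
 [ 6.39304226e-01  3.65802543e-01  6.76371648e-01 -3.71590993e-01]
 [-5.87259631e-01 -3.35566413e-01  7.36560458e-01 -6.41106525e-01]
 [ 0.00000000e+00  0.00000000e+00  0.00000000e
[... 611 characters left out ...]
       1.        ]] [[ 0.86374736 -0.50350901  0.02047385 -0.48043631]
 [ 0.25453833  0.47099325  0.84461565 -0.13684731]
 [-0.43491463 -0.72432316  0.53498152 -0.87685988]
 [ 0.          0.          0.          1.        ]]
jig [(0.88, [244.7, 201.6, 362.7, 274.3])]
length_stop it knows: fence_face, jig, navy_blanks, pad_edge, punch, stop_grip, stop_rest, stop_underside, strip_stretch, the_awl
stop_grip [(0.73, [338.8, 295.5, 388.0, 329.0])]
stop_underside [(0.73, [337.9, 291.6, 386.8, 329.9])]
stop_rest [(0.96, [316.8, 299.8, 408.2, 346.3])]
fence_face [(0.83, [241.9, 197.7, 358.0, 279.6])]
strip_stretch [(0.72, [242.5, 202.3, 359.4, 281.9])]
pad_edge [(0.78, [242.2, 198.6, 361.5, 277.0])]
```

View pics/scene0.png

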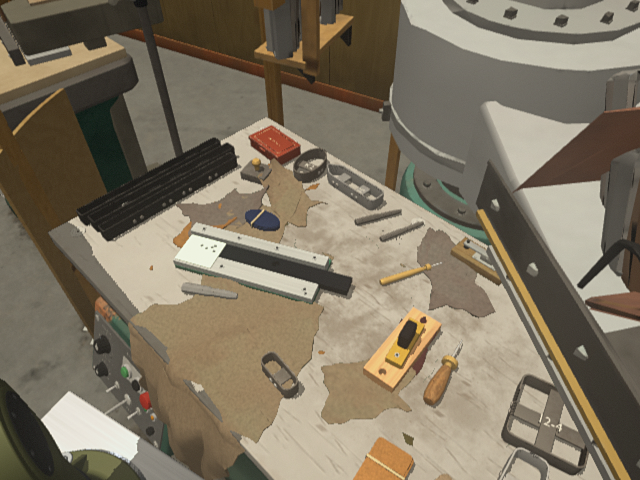

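View pics/side0.png

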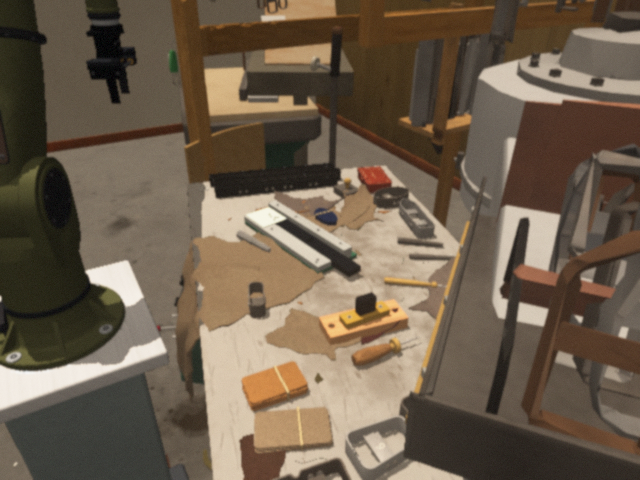

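The scene view shows the jig at (173–352, 222–303) with its dark strip tongue pointing right, and the rest with the stop at (362–440, 308–392), with the awl next to it. The side view agrees, with the rest at (318–408, 300–345) and the jig at (243–360, 202–275).

```bash
cat > h.py <<'E'
import numpy as np,cv2
from cell import *
from scipy.spatial.transform import Rotation as R
def ray(c,uv):
    K,V=c["intrinsics"],c["view"]; p=np.linalg.inv(K)@[uv[0],uv[1],1]
    if c.get("fish"):
        q=p[:2]; th=np.hypot(*q)*1.0; p=np.array([*(q/max(np.hypot(*q),1e-9)*np.sin(th)),np.cos(th)])
    d=V[:3,:3].T@[p[0],-p[1],-p[2]]; return -V[:3,:3].T@V[:3,3],d
def at(c,uv,z):
    o,d=ray(c,uv); return o+d*(z-o[2])/d[2]
def proj(c,P):
    P=np.atleast_2d(P); V=c["view"]; q=P@V[:3,:3].T+V[:3,3]; q=q*[1,-1,-1]
    if c.get("fish"):
        r=np.hypot(q[:,0],q[:,1]); th=np.arctan2(r,q[:,2]); q=np.c_[q[:,:2]/np.maximum(r,1e-9)[:,None]*th[:,None],np.ones(len(q))]
    else: q=q/q[:,2:]
    return (q@c["intrinsics"].T)[:,:2]
def cam(n):
    c=read_camera(n); c["fish"]=n=="wrist"; return c
E
python3 - <<'E'
from h import *
s=cam("scene"); d=cam("side")
for n,c in(("scene",s),("side",d)):
    f=c["frame"][:,:,::-1]
    b=(160,205,360,310) if n=="scene" else (235,195,365,280)
    g=(355,300,470,410) if n=="scene" else (310,285,425,370)
    for k,(x0,y0,x1,y1) in enumerate((b,g)):
        cv2.imwrite(f"pics/{n}_c{k}.png",cv2.resize(f[y0:y1,x0:x1],None,fx=4,fy=4,interpolation=2))
a=[cv2.imread(f"pics/{n}_c{k}.png") for n,k in(("scene",0),("scene",1))]
m=np.zeros((880,800,3),np.uint8); m[:420,:800]=a[0]; m[420:420+440,:460]=a[1]
cv2.imwrite("pics/m.png",cv2.resize(m,None,fx=.68,fy=.68,interpolation=3))
for nm,px,z in(("restgrip",(408,326),.08),("rest fl",(364,376),.024),("rest br",(440,318),.024),("jig fl",(174,264),.024),("bl",(196,224),.036),("br",(333,262),.036),("fr",(318,292),.024),("tongue",(353,283),.024),("awl",(440,380),.01),("wallfoot",(480,210),.1)):
    print(nm,at(s,px,z).round(3))
for nm,px,z in(("jig left",(245,217),.024),("tongue",(357,270),.024),("grip",(366,302),.08)):
    print("side",nm,at(d,px,z).round(3))
E
```

```text
restgrip [ 0.469 -0.272  0.08 ]
rest fl [ 0.388 -0.241  0.024]
rest br [ 0.549 -0.305  0.024]
jig fl [0.418 0.169 0.024]
bl [0.513 0.192 0.036]
br [ 0.56  -0.091  0.036]
fr [ 0.495 -0.097  0.024]
tongue [ 0.544 -0.142  0.024]
awl [ 0.448 -0.345  0.01 ]
wallfoot [ 0.757 -0.291  0.1  ]
side jig left [0.427 0.171 0.024]
side tongue [ 0.542 -0.143  0.024]
side grip [ 0.457 -0.294  0.08 ]
```

View pics/m.png

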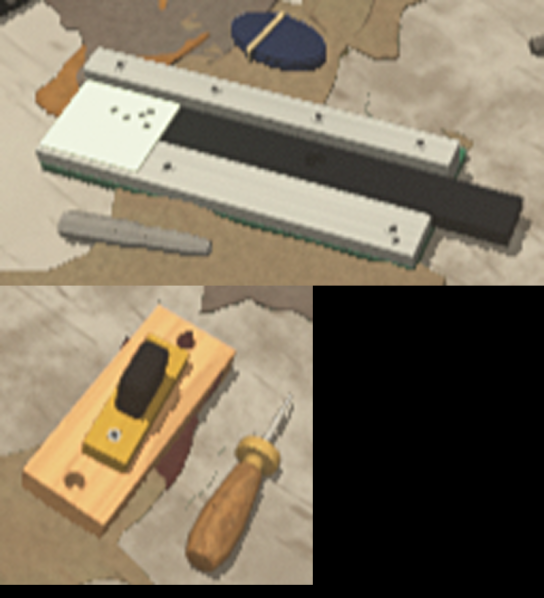

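The crop shows the strip with a faint dark spot at crop (315,160), which may be the hole. The fence edge, land edge and bar corners are clear, and I'll work out poses from them.

Run:
```python
from h import *
s=cam("scene")
J=lambda u,v,z:at(s,(160+u/2.72,205+v/2.72),z)[:2]
G=lambda u,v,z:at(s,(355+u/2.72,300+(v-285.6)/2.72),z)[:2]
def ln(a,b): d=b-a; return np.degrees(np.arctan2(d[1],d[0])),np.hypot(*d)
f0,f1=J(85,77,.036),J(455,168,.036); l0,l1=J(40,150,.024),J(418,262,.024)
print("fence",f0,f1,ln(f1,f0)); print("land",l0,l1,ln(l1,l0)); print("spot",J(315,160,.024))
a,b,c,d=G(22,472,.024),G(100,525,.024),G(235,352,.024),G(160,308,.024)
print("rest",a,b,c,d,ln(a,d),ln(b,c),ln(a,b),(a+b+c+d)/4)
p,q,r=G(83,438,.038),G(125,460,.038),G(190,345,.038)
print("bar",p,q,r,ln(q,r),ln(p,q),(p+r)/2)
o=get_obs(); w=cam("wrist"); V=w["view"]; C=-V[:3,:3].T@V[:3,3]
T=R.from_euler("xyz",o["tool_rot"],degrees=True).as_matrix()
print("cam in tool",T.T@(C-o["tool_pos"]),"axis",T.T@(-V[2,:3]),w["intrinsics"],"toolx",T[:,0],T[:,1])
```

```text
fence [0.48863067 0.18344104] [ 0.5451347  -0.08745033] (np.float64(101.78213950540278), np.float64(0.2767215949680505))
land [0.42613572 0.17420731] [ 0.4729678  -0.10073699] (np.float64(99.66658823301754), np.float64(0.2789043029874502))
spot [0.51278512 0.00436202]
rest [ 0.39855909 -0.23403461] [ 0.39060477 -0.2867372 ] [ 0.53809055 -0.31153497] [ 0.54610995 -0.2583942 ] (np.float64(-9.37456353039377), np.float64(0.14954814432047275)) (np.float64(-9.544251896656066), np.float64(0.1495559604278217)) (np.float64(-98.58278720640004), np.float64(0.053299474841297746)) [ 0.46834109 -0.27267524]
bar [ 0.42815604 -0.25753275] [ 0.42706544 -0.28425334] [ 0.51908946 -0.28711786] (np.float64(-1.7829260447366246), np.float64(0.0920685947325303)) (np.float64(-92.33723209867209), np.float64(0.02674283866040378)) [ 0.47362275 -0.27232531]
cam in tool [ 0.06661487  0.0003957  -0.16181469] axis [-2.47165775e-01 -3.34810700e-04  9.68973151e-01] [[371.64829954   0.         317.98206551]
 [  0.         371.64829954 237.88833999]
 [  0.           0.           1.        ]] toolx [-9.15600150e-01  4.02089996e-01 -3.25329370e-05] [4.02089988e-01 9.15600143e-01 1.40031824e-04]
```

```bash
cat >> h.py <<'E'
def plan(legs,start=None):
    """legs: (pos, yaw of tool x deg, turn total rad about tool z signed or None, rows, opening)"""
    o=get_obs()
    if start is None: p=o["tool_pos"]; yaw=o["tool_rot"][2]
    else: p,yaw=np.array(start[:3],float),start[3]
    p=p.copy()
    for pos,y1,n,g in legs:
        pos=np.array(pos,float); rows=[]
        for k in range(n):
            dy=(y1-yaw)/(n-k); dp=(pos-p)/(n-k)
            w=R.from_euler("xyz",[180,0,yaw],degrees=True)
            t=w.inv().apply(dp).round(4); a=round(-np.radians(dy),3)
            rows.append([*t.tolist(),0,0,a,g]); p=p+w.apply(t); yaw-=np.degrees(a)
        print(str(rows).replace("-0.0,","0,").replace(" ","").replace("0.0,","0,"))
E
python3 -c "
from h import *
plan([((.49,.03,.22),77,12,.087),((.465,-.272,.19),-2,12,.087)])"
```

```text
[[-0.0364,-0.0355,0.0002,0,0,np.float64(0.115),0.087],[-0.0402,-0.0311,0.0002,0,0,np.float64(0.115),0.087],[-0.0435,-0.0262,0.0002,0,0,np.float64(0.115),0.087],[-0.0462,-0.0211,0.0002,0,0,np.float64(0.115),0.087],[-0.0483,-0.0156,0.0002,0,0,np.float64(0.115),0.087],[-0.0498,-0.01,0.0002,0,0,np.float64(0.116),0.087],[-0.0506,-0.0041,0.0002,0,0,np.float64(0.115),0.087],[-0.0508,0.0017,0.0002,0,0,np.float64(0.116),0.087],[-0.0502,0.0076,0.0002,0,0,np.float64(0.115),0.087],[-0.0491,0.0133,0.0003,0,0,np.float64(0.116),0.087],[-0.0472,0.0189,0.0002,0,0,np.float64(0.115),0.087],[-0.0447,0.0241,0.0003,0,0,np.float64(0.116),0.087]]
[[-0.025,0.0036,0.0025,0,0,np.float64(0.115),0.087],[-0.0244,0.0065,0.0025,0,0,np.float64(0.115),0.087],[-0.0235,0.0092,0.0025,0,0,np.float64(0.115),0.087],[-0.0223,0.0119,0.0025,0,0,np.float64(0.115),0.087],[-0.0208,0.0144,0.0025,0,0,np.float64(0.115),0.087],[-0.019,0.0166,0.0025,0,0,np.float64(0.115),0.087],[-0.017,0.0187,0.0025,0,0,np.float64(0.115),0.087],[-0.0147,0.0205,0.0025,0,0,np.float64(0.115),0.087],[-0.0122,0.0221,0.0025,0,0,np.float64(0.115),0.087],[-0.0096,0.0233,0.0025,0,0,np.float64(0.115),0.087],[-0.0069,0.0243,0.0025,0,0,np.float64(0.114),0.087],[-0.0041,0.0249,0.0025,0,0,np.float64(0.115),0.087]]
```

Call:
play_rows(steps=[[[-0.034, -0.033, 0, 0, 0, 0.115, 0.087], [-0.037, -0.029, 0, 0, 0, 0.115, 0.087], [-0.04, -0.024, 0, 0, 0, 0.115, 0.087], [-0.043, -0.02, 0, 0, 0, 0.115, 0.087], [-0.045, -0.015, 0, 0, 0, 0.115, 0.087], [-0.046, -0.009, 0, 0, 0, 0.115, 0.087], [-0.047, -0.004, 0, 0, 0, 0.115, 0.087], [-0.047, 0.002, 0, 0, 0, 0.115, 0.087], [-0.047, 0.007, 0, 0, 0, 0.115, 0.087], [-0.046, 0.012, 0, 0, 0, 0.115, 0.087], [-0.044, 0.018, 0, 0, 0, 0.115, 0.087], [-0.041, 0.022, 0, 0, 0, 0.115, 0.087]]])

```text
time_s: 2.2
tool_pos: [0.4741, 0.0684, 0.223]
tool_rot: [179.9, -0.1, 76.9]
force: [1.7, 0.3, -0.1]
grip_width: 0.0869
grasp_force: 0.0
```

Run:
```python
from h import *
import pickle
w=cam("wrist"); o=get_obs(); print(o["tool_pos"],o["tool_rot"],o["qpos"].round())
pickle.dump((w,o),open("w1.pkl","wb")); cv2.imwrite("pics/w1.png",w["frame"][:,:,::-1])
plan([((.465,-.272,.19),-2,12,.087)])
```

```text
[0.4767497  0.05913756 0.22333217] [1.79741545e+02 1.76297152e-01 7.60727338e+01] [-36.  -4.  25. 107.   2.  76. -26.]
[[-0.027,0.0057,0.0028,0,0,np.float64(0.114),0.087],[-0.0262,0.0087,0.0028,0,0,np.float64(0.114),0.087],[-0.025,0.0117,0.0028,0,0,np.float64(0.113),0.087],[-0.0236,0.0144,0.0028,0,0,np.float64(0.114),0.087],[-0.0218,0.017,0.0028,0,0,np.float64(0.113),0.087],[-0.0197,0.0193,0.0028,0,0,np.float64(0.114),0.087],[-0.0174,0.0214,0.0028,0,0,np.float64(0.113),0.087],[-0.0149,0.0233,0.0027,0,0,np.float64(0.114),0.087],[-0.0121,0.0248,0.0028,0,0,np.float64(0.113),0.087],[-0.0092,0.026,0.0027,0,0,np.float64(0.114),0.087],[-0.0062,0.0269,0.0028,0,0,np.float64(0.113),0.087],[-0.0031,0.0275,0.0027,0,0,np.float64(0.114),0.087]]
```

View pics/w1.png

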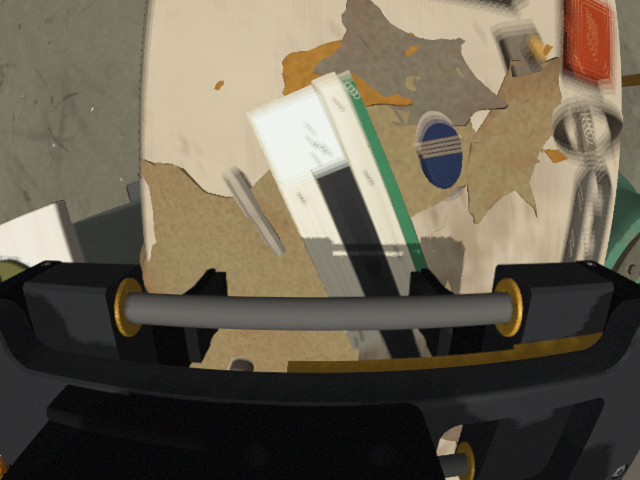

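The wrist view shows the blurred jig running from (290,90) to (400,340), since the arm was still settling. I'll go on to the rest.

Call:
play_rows(steps=[[[-0.027, 0.006, 0.002, 0, 0, 0.114, 0.087], [-0.026, 0.009, 0.002, 0, 0, 0.114, 0.087], [-0.025, 0.012, 0.002, 0, 0, 0.114, 0.087], [-0.024, 0.014, 0.002, 0, 0, 0.114, 0.087], [-0.022, 0.017, 0.002, 0, 0, 0.114, 0.087], [-0.02, 0.019, 0.002, 0, 0, 0.114, 0.087], [-0.017, 0.021, 0.002, 0, 0, 0.114, 0.087], [-0.015, 0.023, 0.002, 0, 0, 0.114, 0.087], [-0.012, 0.025, 0.002, 0, 0, 0.114, 0.087], [-0.009, 0.026, 0.002, 0, 0, 0.114, 0.087], [-0.006, 0.027, 0.002, 0, 0, 0.114, 0.087], [-0.003, 0.027, 0.002, 0, 0, 0.114, 0.087]]])

```text
time_s: 3.45
tool_pos: [0.4682, -0.2611, 0.1987]
tool_rot: [-180.0, -0.0, -1.4]
force: [-0.1, 1.2, -0.4]
grip_width: 0.0872
grasp_force: 0.0
```

Call:
play_rows(steps=[[[0, 0, 0, 0, 0, 0, 0.087], [0, 0, 0, 0, 0, 0, 0.087], [0, 0, 0, 0, 0, 0, 0.087]]])

```text
time_s: 3.75
tool_pos: [0.4685, -0.2588, 0.1985]
tool_rot: [-179.9, -0.0, -1.0]
force: [1.0, -0.2, -0.6]
grip_width: 0.0873
grasp_force: 0.0
```

Run:
```python
from h import *
import pickle
w=cam("wrist"); o=get_obs(); print(o["tool_pos"],o["tool_rot"],o["qpos"].round(),o["force"])
pickle.dump((w,o),open("w2.pkl","wb")); cv2.imwrite("pics/w2.png",w["frame"][:,:,::-1])
for n in("stop_grip","stop_rest"):
  for s in silhouettes("wrist",n)[:2]: print(n,s["p"],s["extent"])
print(proj(w,np.array([[.47,-.272,.072],[.47,-.272,.038]])))
```

```text
[ 0.46858525 -0.25865012  0.19855066] [-1.79944138e+02 -1.54597857e-02 -9.79576923e-01] [-15.   6.  44. 103.  -4.  73. -61.] [ 0.02981525  0.10944117 -0.06396498]
stop_grip 0.67 [314.9, 162.7, 349.6, 265.1]
stop_rest 0.74 [313.2, 163.7, 350.3, 267.9]
stop_rest 0.73 [292.0, 130.6, 373.8, 291.5]
[[334.61642394 228.86443567]
 [332.96232088 220.27227809]]
```

View pics/w2.png

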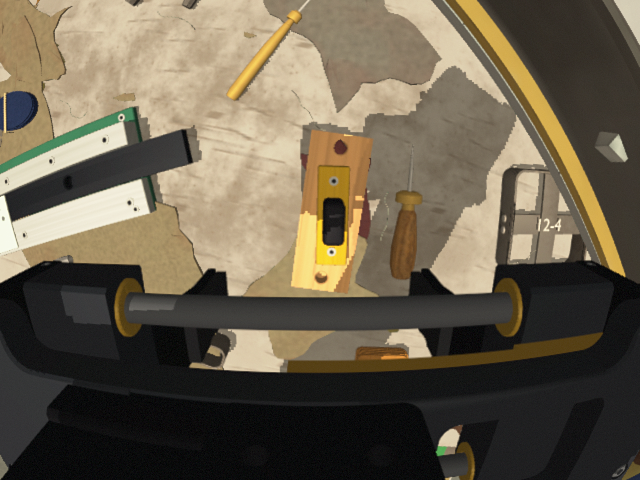

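The wrist view is sharp. It shows the bar corners at about (319,167), (349,167), (346,265) and (317,265), the strip tongue end at (186,130)–(191,160), and the hole as a dark spot at (68,183).

Run:
```python
from h import *
import pickle
w,o=pickle.load(open("w2.pkl","rb"))
def P(u,v,z): return at(w,(u,v),z)[:2]
c=[P(*q,.038) for q in((319,167),(349,167),(346,265),(317,265))]
print(np.round(c,4),"centre",np.mean(c,0),"screws",P(334,181,.038),P(331,252,.038))
h=lambda a,b:np.degrees(np.arctan2(*(b-a)[::-1]))
print("bar heading",h(c[3],c[0]),h(c[2],c[1]),h(P(331,252,.038),P(334,181,.038)))
print("hole",P(68,183,.024),"tongue",P(186,129,.024),P(191,161,.024))
f=w["frame"][90:260,0:220,::-1]; cv2.imwrite("pics/w2c.png",cv2.resize(f,(770,595),interpolation=2))
```

```text
[[ 0.5173 -0.2604]
 [ 0.517  -0.2863]
 [ 0.4281 -0.2837]
 [ 0.4286 -0.2572]] centre [ 0.47273074 -0.27189807] screws [ 0.50487957 -0.27321097] [ 0.44074932 -0.27003764]
bar heading -2.0745903509623522 -1.6973817718531354 -2.8328334827403836
hole [0.51536246 0.00772044] tongue [ 0.55716208 -0.13720618] [ 0.52664189 -0.1408875 ]
```

View pics/w2c.png

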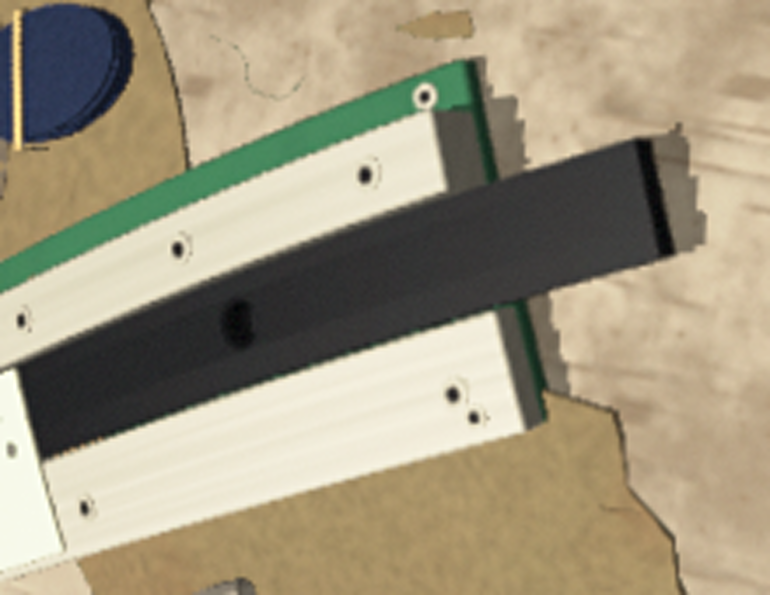

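The crop shows the hole at crop (240,323), the strip's front border from (43,458) to (498,308), and the fence's top front edge from (0,370) to (445,190).

Run:
```python
from h import *
import pickle
w,o=pickle.load(open("w2.pkl","rb"))
def P(u,v,z): return at(w,(u/3.5,90+v/3.5),z)[:2]
h=lambda a,b:np.degrees(np.arctan2(*(b-a)[::-1]))
hole=P(240,323,.024); a,b=P(43,458,.024),P(498,308,.024); f0,f1=P(0,370,.036),P(445,190,.036); e,g=P(520,432,.024),P(65,550,.024)
t0,t1=P(638,140,.024),P(660,252,.024)
print("border",h(b,a),a,b,"fence",h(f1,f0),f0,f1,"land",h(e,g),"tongue heading perp",h(t1,t0),np.hypot(*(t1-t0)),"hole",hole)
for H in(101,102,102.5,103):
    y=np.array([np.cos(np.radians(H)),np.sin(np.radians(H))]); x=np.array([y[1],-y[0]])
    print(H,"x offset hole->border",[round(float((q-hole)@x)*1e3,1) for q in(a,b,f0,f1,t0,t1,e,g)],"y pad",round(float((a-hole)@y)*1e3,1),"y end",round(float((f1-hole)@y)*1e3,1))
plan([((.473,-.272,.12),-2.3,6,.087),((.473,-.272,.043),-2.3,8,.087)])
```

```text
border 100.30774298300129 [0.47767234 0.11006275] [ 0.5136588  -0.08780593] fence 100.85393482604867 [0.51071685 0.11410941] [ 0.54784106 -0.07951208] land 99.58631424180166 tongue heading perp 9.20879888496442 0.031081650454335284 hole [0.51606363 0.00678654]
101 x offset hole->border [-18.0, -20.4, 15.2, 14.7, 13.0, -18.1, -55.9, -51.0] y pad 108.7 y end -90.8
102 x offset hole->border [-16.1, -22.0, 17.1, 13.1, 10.4, -20.6, -57.5, -49.0] y pad 109.0 y end -91.0
102.5 x offset hole->border [-15.1, -22.8, 18.0, 12.3, 9.2, -21.9, -58.2, -48.0] y pad 109.1 y end -91.1
103 x offset hole->border [-14.2, -23.6, 18.9, 11.6, 7.9, -23.1, -59.0, -47.0] y pad 109.3 y end -91.2
[[0.0008,0.0022,0.0131,0,0,np.float64(0.004),0.087],[0.0008,0.0021,0.0131,0,0,np.float64(0.004),0.087],[0.0008,0.0022,0.0131,0,0,np.float64(0.004),0.087],[0.0008,0.0021,0.0131,0,0,np.float64(0.004),0.087],[0.0008,0.0022,0.0131,0,0,np.float64(0.003),0.087],[0.0008,0.0021,0.0131,0,0,np.float64(0.004),0.087]]
[[0,0,0.0096,0,0,np.float64(-0.0),0.087],[0,0,0.0096,0,0,np.float64(-0.0),0.087],[0,0,0.0096,0,0,np.float64(-0.0),0.087],[0,0,0.0096,0,0,np.float64(-0.0),0.087],[0,0,0.0097,0,0,np.float64(-0.0),0.087],[0,0,0.0096,0,0,np.float64(-0.0),0.087],[0,0,0.0097,0,0,np.float64(-0.0),0.087],[0,0,0.0096,0,0,np.float64(-0.0),0.087]]
```

Call:
play_rows(steps=[[[0.001, 0.002, 0.013, 0, 0, 0.004, 0.05], [0.001, 0.002, 0.013, 0, 0, 0.004, 0.05], [0.001, 0.002, 0.013, 0, 0, 0.004, 0.05], [0.001, 0.002, 0.013, 0, 0, 0.004, 0.05], [0, 0.003, 0.013, 0, 0, 0.004, 0.05], [0, 0.002, 0.013, 0, 0, 0, 0.05]]])

```text
time_s: 4.5
tool_pos: [0.4714, -0.2738, 0.1191]
tool_rot: [180.0, 0.0, -2.3]
force: [0.4, -0.6, -0.1]
grip_width: 0.0521
grasp_force: 0.0
```

Call:
play_rows(steps=[[[0, 0, 0.008, 0, 0, 0, 0.05], [0, 0, 0.012, 0, 0, 0, 0.05], [0, 0, 0.012, 0, 0, 0, 0.05], [0, 0, 0.012, 0, 0, 0, 0.05], [0, 0, 0.012, 0, 0, 0, 0.05], [0, 0, 0.01, 0, 0, 0, 0.05], [0, 0, 0.006, 0, 0, 0, 0.05], [0, 0, 0.004, 0, 0, 0, 0.05], [0, 0, 0, 0, 0, 0, 0.05], [0, 0, 0, 0, 0, 0, 0.05]]])

```text
time_s: 5.5
tool_pos: [0.4719, -0.2736, 0.0449]
tool_rot: [180.0, -0.0, -2.3]
force: [0.3, -0.2, 0.6]
grip_width: 0.0499
grasp_force: 0.0
```

Call:
play_rows(steps=[[[0, 0, 0.002, 0, 0, 0, 0.05], [0, 0, 0, 0, 0, 0, 0], [0, 0, 0, 0, 0, 0, 0], [0, 0, 0, 0, 0, 0, 0], [0, 0, 0, 0, 0, 0, 0], [0, 0, 0, 0, 0, 0, 0], [0, 0, 0, 0, 0, 0, 0], [0, 0, 0, 0, 0, 0, 0]]], force=35)

```text
time_s: 6.3
tool_pos: [0.4718, -0.2726, 0.0426]
tool_rot: [-179.9, 0.0, -2.3]
force: [-0.7, 3.2, 2.3]
grip_width: 0.0178
grasp_force: 35.0
```

Call:
play_rows(steps=[[[0, 0, -0.004, 0, 0, 0, 0], [0, 0, -0.01, 0, 0, 0, 0], [0, 0, -0.02, 0, 0, 0, 0], [0, 0, -0.02, 0, 0, 0, 0], [0, 0, -0.02, 0, 0, 0, 0], [0, 0, -0.01, 0, 0, 0, 0], [0, 0, 0, 0, 0, 0, 0], [0, 0, 0, 0, 0, 0, 0]]])

```text
time_s: 7.1
tool_pos: [0.4712, -0.2731, 0.126]
tool_rot: [-180.0, 0.0, -2.3]
force: [-0.0, -0.0, -2.9]
grip_width: 0.0175
grasp_force: 35.0
```

Run:
```python
from h import *
o=get_obs();print({k:o[k] for k in("tool_pos","tool_rot","force","wrist_torque","grip_width","grasp_force","qpos")})
for n in("wrist","scene"):
    w=cam(n)
    for s in silhouettes(n,"stop_underside")[:2]: print(n,s["p"],s["extent"])
    cv2.imwrite(f"pics/g_{n}.png",w["frame"][:,:,::-1])
a=cv2.imread("pics/g_wrist.png")[100:400,170:490]; b=cv2.resize(cv2.imread("pics/g_scene.png")[230:410,340:532],(320,300))
cv2.imwrite("pics/g.png",np.hstack([a,b]))
print(o["tool_pos"])
plan([((.470,-.08,.16),50,6,0),((.5155,.007,.115),100.6,6,0)])
```

```text
{'tool_pos': array([ 0.47124023, -0.27313556,  0.12601082]), 'tool_rot': array([-1.79978944e+02,  3.72849235e-02, -2.30138351e+00]), 'force': array([-1.25187838e-03, -4.39204686e-02, -2.92578545e+00]), 'wrist_torque': array([-0.01762837,  0.20043584,  0.0080555 ]), 'grip_width': 0.01745938380493429, 'grasp_force': 35.00004831701517, 'qpos': array([-12.66878036,  11.82542073,  44.80395687, 106.50426113,
        -9.14136293,  65.36782688, -56.93745419])}
wrist 0.81 [286.5, 191.2, 349.0, 364.1]
wrist 0.6 [0.0, 113.7, 147.7, 267.5]
scene 0.74 [391.1, 289.0, 422.0, 339.9]
[ 0.47124023 -0.27313556  0.12601082]
[[-0.0015,-0.0321,-0.0057,0,0,np.float64(-0.152),0],[0.0034,-0.032,-0.0058,0,0,np.float64(-0.152),0],[0.0082,-0.0311,-0.0057,0,0,np.float64(-0.152),0],[0.0129,-0.0295,-0.0058,0,0,np.float64(-0.152),0],[0.0172,-0.0272,-0.0057,0,0,np.float64(-0.152),0],[0.0211,-0.0243,-0.0058,0,0,np.float64(-0.153),0]]
[[0.016,-0.0035,0.0075,0,0,np.float64(-0.147),0],[0.0163,-0.0011,0.0075,0,0,np.float64(-0.147),0],[0.0163,0.0013,0.0075,0,0,np.float64(-0.147),0],[0.016,0.0036,0.0075,0,0,np.float64(-0.147),0],[0.0153,0.0059,0.0075,0,0,np.float64(-0.148),0],[0.0142,0.0081,0.0075,0,0,np.float64(-0.147),0]]
```

View pics/g.png

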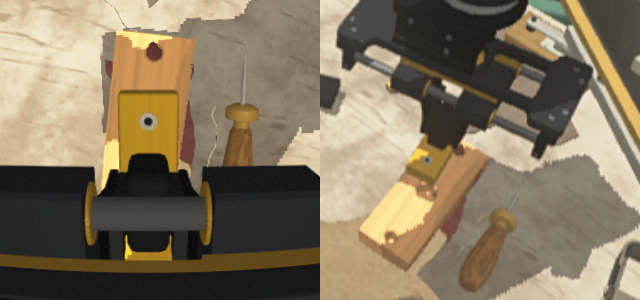

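The stop is held level and aligned with the tool. The bar's front edge in the wrist image runs from (289,192) to (349,192). Next: the stop's offset in the tool frame.

Run:
```python
from h import *
w=cam("wrist");o=get_obs(); Rm=R.from_euler("xyz",o["tool_rot"],degrees=True)
for z in(.1214,):
  for px in((289,192),(349,192),(288,272),(349,272)):
    p=at(w,px,z); print(px,p.round(4),(Rm.inv().apply(p-o["tool_pos"])*1e3).round(1))
plan([((.466,-.09,.165),50,8,0),((.5155,.007,.11),100.7,8,0)])
```

```text
(289, 192) [ 0.5183 -0.2619  0.1214] [ 46.7 -13.2   4.2]
(349, 192) [ 0.5173 -0.2888  0.1214] [46.7 13.8  4.2]
(288, 272) [ 0.4804 -0.2592  0.1214] [  8.7 -14.3   4.3]
(349, 272) [ 0.4792 -0.2881  0.1214] [ 8.7 14.6  4.3]
[[-0.0016,-0.0229,-0.0049,0,0,np.float64(-0.114),0],[0.0011,-0.0229,-0.0049,0,0,np.float64(-0.114),0],[0.0036,-0.0226,-0.0049,0,0,np.float64(-0.114),0],[0.0062,-0.022,-0.0049,0,0,np.float64(-0.114),0],[0.0087,-0.0212,-0.0049,0,0,np.float64(-0.114),0],[0.011,-0.0201,-0.0049,0,0,np.float64(-0.114),0],[0.0132,-0.0187,-0.005,0,0,np.float64(-0.114),0],[0.0153,-0.017,-0.0049,0,0,np.float64(-0.115),0]]
[[0.0133,-0.0031,0.0069,0,0,np.float64(-0.111),0],[0.0135,-0.0016,0.0069,0,0,np.float64(-0.111),0],[0.0136,-0.0001,0.0069,0,0,np.float64(-0.11),0],[0.0135,0.0015,0.0069,0,0,np.float64(-0.111),0],[0.0133,0.0029,0.0068,0,0,np.float64(-0.11),0],[0.0129,0.0044,0.0069,0,0,np.float64(-0.111),0],[0.0123,0.0058,0.0068,0,0,np.float64(-0.11),0],[0.0116,0.0071,0.0069,0,0,np.float64(-0.111),0]]
```

Call:
play_rows(steps=[[[-0.002, -0.023, -0.005, 0, 0, -0.114, 0], [0.001, -0.023, -0.005, 0, 0, -0.114, 0], [0.004, -0.023, -0.005, 0, 0, -0.114, 0], [0.006, -0.022, -0.005, 0, 0, -0.114, 0], [0.009, -0.021, -0.005, 0, 0, -0.114, 0], [0.011, -0.02, -0.005, 0, 0, -0.114, 0], [0.013, -0.019, -0.005, 0, 0, -0.114, 0], [0.015, -0.017, -0.005, 0, 0, -0.115, 0], [0, 0, 0, 0, 0, 0, 0]]])

```text
time_s: 8.25
tool_pos: [0.4663, -0.0861, 0.1667]
tool_rot: [-179.9, -0.1, 50.4]
force: [-0.1, 0.6, -4.0]
grip_width: 0.0177
grasp_force: 35.0
```

Run:
```python
from h import *
plan([((.517,-.01,.09),100.7,9,0)])
```

```text
[[0.0101,-0.001,0.0085,0,0,np.float64(-0.098),0],[0.0102,-0.0001,0.0085,0,0,np.float64(-0.097),0],[0.0101,0.0009,0.0085,0,0,np.float64(-0.098),0],[0.01,0.0019,0.0085,0,0,np.float64(-0.097),0],[0.0097,0.0029,0.0085,0,0,np.float64(-0.098),0],[0.0094,0.0038,0.0085,0,0,np.float64(-0.097),0],[0.009,0.0047,0.0086,0,0,np.float64(-0.098),0],[0.0085,0.0056,0.0085,0,0,np.float64(-0.097),0],[0.0079,0.0063,0.0086,0,0,np.float64(-0.098),0]]
```

Call:
play_rows(steps=[[[0.01, -0.001, 0.007, 0, 0, -0.098, 0], [0.01, 0, 0.008, 0, 0, -0.098, 0], [0.01, 0.001, 0.008, 0, 0, -0.098, 0], [0.01, 0.002, 0.008, 0, 0, -0.098, 0], [0.01, 0.003, 0.008, 0, 0, -0.098, 0], [0.009, 0.004, 0.008, 0, 0, -0.097, 0], [0.009, 0.005, 0.008, 0, 0, -0.097, 0], [0.0085, 0.0055, 0.008, 0, 0, -0.097, 0], [0.008, 0.006, 0.007, 0, 0, -0.097, 0], [0, 0, 0, 0, 0, 0, 0], [0, 0, 0, 0, 0, 0, 0], [0, 0, 0, 0, 0, 0, 0]]])

```text
time_s: 9.45
tool_pos: [0.5173, -0.0158, 0.0968]
tool_rot: [180.0, 0.0, 100.1]
force: [-0.7, -0.9, -3.7]
grip_width: 0.0177
grasp_force: 35.0
```

Run:
```python
from h import *
import pickle
w=cam("wrist");o=get_obs();pickle.dump((w,o),open("w3.pkl","wb"))
print(o["tool_pos"],o["tool_rot"],o["force"],o["qpos"].round())
cv2.imwrite("pics/w3.png",cv2.resize(w["frame"][40:280,200:440,::-1],None,fx=2.5,fy=2.5,interpolation=2))
```

```text
[ 0.5173778  -0.01562839  0.09691966] [1.79973623e+02 1.26140782e-02 1.00159369e+02] [ 0.28356802 -0.20651578 -3.67724457] [-27.   8.  28. 111.  -5.  61.  13.]
```

View pics/w3.png

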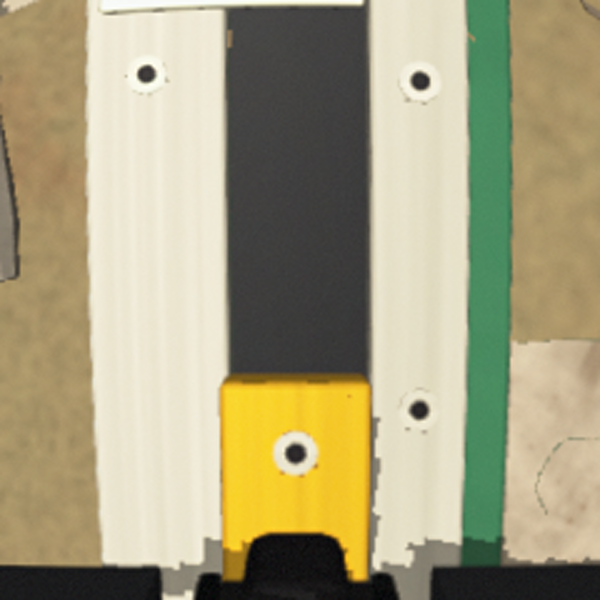

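The wrist crop shows the strip running nearly vertical, with the fence edge from (368,10) to (372,350), the land border from (226,15) to (229,350) and the pad edge at v≈8. The bar's front end runs from (222,380) to (370,380).

Run:
```python
from h import *
import pickle
w,o=pickle.load(open("w3.pkl","rb")); Rm=R.from_euler("xyz",o["tool_rot"],degrees=True)
def T(u,v,z): p=at(w,(200+u/2.5,40+v/2.5),z); return (Rm.inv().apply(p-o["tool_pos"])*1e3).round(1),p.round(4)
for n,u,v,z in(("fence",368,15,.036),("fence",372,350,.036),("land",226,15,.024),("land",229,350,.024),("bar",222,380,.0923),("bar",370,380,.0923),("pad",290,9,.026),("pad",360,6,.026)): print(n,*T(u,v,z))
```

```text
fence [128.   17.9  60.9] [0.5125 0.1135 0.036 ]
fence [46.1 19.1 60.9] [0.5281 0.0331 0.036 ]
land [131.2 -16.8  72.9] [0.4778 0.1105 0.024 ]
land [ 44.9 -16.1  72.9] [0.4936 0.0257 0.024 ]
bar [ 45.9 -12.5   4.6] [0.4969 0.0273 0.0923]
bar [45.9 14.2  4.6] [0.5232 0.0321 0.0923]
pad [132.1  -0.7  70.9] [0.4934 0.1142 0.026 ]
pad [133.1  16.7  70.9] [0.5104 0.1183 0.026 ]
```

Call:
play_rows(steps=[[[0.002, 0.001, 0.006, 0, 0, -0.011, 0], [0.002, 0.001, 0.006, 0, 0, 0, 0], [0.002, 0, 0.006, 0, 0, 0, 0], [0, 0, 0.006, 0, 0, 0, 0], [0, 0, 0.006, 0, 0, 0, 0], [0, 0, 0.006, 0, 0, 0, 0], [0, 0, 0.003, 0, 0, 0, 0], [0, 0, 0.001, 0, 0, 0, 0], [0, 0, 0, 0, 0, 0, 0], [0, 0, 0, 0, 0, 0, 0], [0, 0, 0, 0, 0, 0, 0]]])

```text
time_s: 10.6
tool_pos: [0.5185, -0.0084, 0.0569]
tool_rot: [180.0, -0.0, 100.9]
force: [0.2, 0.0, -2.9]
grip_width: 0.0179
grasp_force: 35.0
```

Now down slowly, expecting contact at TCP z ≈ 0.0515.

Call:
play_rows(steps=[[[0, 0, 0.001, 0, 0, 0, 0], [0, 0, 0.001, 0, 0, 0, 0], [0, 0, 0.001, 0, 0, 0, 0], [0, 0, 0.0005, 0, 0, 0, 0], [0, 0, 0.0005, 0, 0, 0, 0], [0, 0, 0, 0, 0, 0, 0], [0, 0, 0, 0, 0, 0, 0]]])

```text
time_s: 11.3
tool_pos: [0.5182, -0.0084, 0.0526]
tool_rot: [180.0, 0.0, 100.9]
force: [0.3, 0.8, -3.6]
grip_width: 0.0178
grasp_force: 35.0
```

Call:
play_rows(steps=[[[0, 0, 0.0005, 0, 0, 0, 0], [0, 0, 0.0005, 0, 0, 0, 0], [0, 0, 0, 0, 0, 0, 0], [0, 0, 0, 0, 0, 0, 0]]])

```text
time_s: 11.7
tool_pos: [0.5182, -0.0084, 0.0516]
tool_rot: [180.0, -0.0, 100.9]
force: [0.5, 0.1, -3.1]
grip_width: 0.0175
grasp_force: 35.0
```

Call:
play_rows(steps=[[[0, 0, 0.0005, 0, 0, 0, 0], [0, 0, 0, 0, 0, 0, 0], [0, 0, 0, 0, 0, 0, 0]]])

```text
time_s: 12.0
tool_pos: [0.5183, -0.0084, 0.0515]
tool_rot: [180.0, -0.0, 100.9]
force: [-2.1, -0.6, 2.1]
grip_width: 0.0179
grasp_force: 35.0
```

Call:
play_rows(steps=[[[0, 0, 0.0005, 0, 0, 0, 0], [0, 0, 0, 0, 0, 0, 0], [0, 0, 0, 0, 0, 0, 0]]])

```text
time_s: 12.3
tool_pos: [0.5184, -0.0084, 0.0515]
tool_rot: [180.0, -0.0, 100.9]
force: [-3.8, -0.0, 6.8]
grip_width: 0.0175
grasp_force: 35.0
```

Call:
play_rows(steps=[[[0, 0.0005, -0.0002, 0, 0, 0, 0], [0, 0.0005, 0, 0, 0, 0, 0], [0, 0.0005, 0, 0, 0, 0, 0], [0, 0.0005, 0, 0, 0, 0, 0], [0, 0, 0, 0, 0, 0, 0]]])

```text
time_s: 12.8
tool_pos: [0.5186, -0.0084, 0.0514]
tool_rot: [-179.8, -0.1, 100.9]
force: [-7.8, -0.9, 10.2]
grip_width: 0.018
grasp_force: 35.0
```

Call:
play_rows(steps=[[[0, 0.0005, 0, 0, 0, 0, 0], [0, 0.0005, 0, 0, 0, 0, 0], [0, 0, 0, 0, 0, 0, 0], [0, 0, 0, 0, 0, 0, 0]]])

```text
time_s: 13.2
tool_pos: [0.5187, -0.0084, 0.0514]
tool_rot: [-179.7, -0.1, 100.9]
force: [-9.3, -1.0, 12.9]
grip_width: 0.0179
grasp_force: 35.0
```

Call:
play_rows(steps=[[[0, 0, -0.0006, 0, 0, 0, 0], [0, 0, -0.0006, 0, 0, 0, 0], [0, 0, 0, 0, 0, 0, 0], [0, 0, 0, 0, 0, 0, 0]]])

```text
time_s: 13.6
tool_pos: [0.5203, -0.0081, 0.0515]
tool_rot: [-179.9, -0.0, 100.9]
force: [-4.6, -0.3, 0.2]
grip_width: 0.018
grasp_force: 35.0
```

Run:
```python
from h import *
o=get_obs();print(o["tool_pos"].round(5),o["tool_rot"].round(2),o["force"].round(2),o["wrist_torque"].round(2))
w=cam("wrist"); cv2.imwrite("pics/w4.png",cv2.resize(w["frame"][40:280,200:440,::-1],None,fx=2.5,fy=2.5,interpolation=2))
```

```text
[ 0.52027 -0.00808  0.05154] [-1.7989e+02 -1.0000e-02  1.0093e+02] [-4.63 -0.31  0.18] [-0.27  1.12 -0.11]
```

View pics/w4.png

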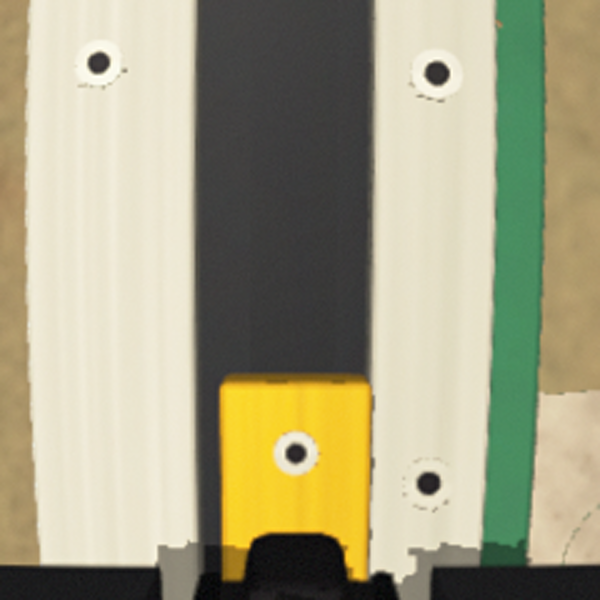

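The bar lies against the fence with light load. The crop shows bar edge u=370 and fence edge u=372. I'll slide along +tool x now.

Call:
play_rows(steps=[[[0.001, -0.0005, 0.0002, 0, 0, 0, 0], [0.001, 0, 0, 0, 0, 0, 0], [0.001, 0, 0, 0, 0, 0, 0], [0.001, 0, 0, 0, 0, 0, 0], [0.001, 0, 0, 0, 0, 0, 0], [0.001, 0, 0, 0, 0, 0, 0], [0.001, 0, 0, 0, 0, 0, 0], [0.001, 0, 0, 0, 0, 0, 0]]])

```text
time_s: 14.45
tool_pos: [0.5192, -0.002, 0.0515]
tool_rot: [-180.0, 0.1, 100.9]
force: [-2.9, -5.6, -2.0]
grip_width: 0.0176
grasp_force: 35.0
```

Call:
play_rows(steps=[[[0.001, 0, 0, 0, 0, 0, 0], [0.001, 0, 0, 0, 0, 0, 0], [0.001, 0, 0, 0, 0, 0, 0], [0, 0, 0, 0, 0, 0, 0]]])

```text
time_s: 14.85
tool_pos: [0.5186, 0.0013, 0.0516]
tool_rot: [-180.0, 0.1, 100.9]
force: [-3.5, -4.5, -0.3]
grip_width: 0.0178
grasp_force: 35.0
```

Call:
play_rows(steps=[[[0.001, 0, 0.0002, 0, 0, 0, 0], [0.001, 0, 0, 0, 0, 0, 0], [0.001, 0, 0, 0, 0, 0, 0], [0, 0, 0, 0, 0, 0, 0]]])

```text
time_s: 15.25
tool_pos: [0.5181, 0.0038, 0.0515]
tool_rot: [-180.0, 0.1, 100.9]
force: [-3.5, -5.1, 0.4]
grip_width: 0.0178
grasp_force: 35.0
```

Call:
play_rows(steps=[[[0.001, 0, 0, 0, 0, 0, 0], [0.001, 0, 0, 0, 0, 0, 0], [0, 0, 0, 0, 0, 0, 0]]])

```text
time_s: 15.55
tool_pos: [0.5176, 0.0062, 0.0513]
tool_rot: [-180.0, 0.1, 100.9]
force: [-2.6, -4.8, -1.1]
grip_width: 0.018
grasp_force: 35.0
```

Call:
play_rows(steps=[[[0.0005, 0, 0.0003, 0, 0, 0, 0], [0.0005, 0, 0, 0, 0, 0, 0], [0, 0, 0, 0, 0, 0, 0], [0, 0, 0, 0, 0, 0, 0]]])

```text
time_s: 15.95
tool_pos: [0.5171, 0.0086, 0.0508]
tool_rot: [-180.0, 0.0, 100.9]
force: [-3.1, -2.0, -5.2]
grip_width: 0.0173
grasp_force: 35.0
```

Call:
play_rows(steps=[[[0.0005, 0, 0.0003, 0, 0, 0, 0], [0.0005, 0, 0, 0, 0, 0, 0], [0, 0, 0, 0, 0, 0, 0], [0, 0, 0, 0, 0, 0, 0]]])

```text
time_s: 16.35
tool_pos: [0.517, 0.009, 0.0507]
tool_rot: [-180.0, 0.1, 100.9]
force: [-2.5, -4.7, -4.4]
grip_width: 0.0181
grasp_force: 35.0
```

The dowel is dipping into the hole mouth, so I'll feed down gently.

Call:
play_rows(steps=[[[0, 0, 0.0005, 0, 0, 0, 0], [0, 0, 0.0005, 0, 0, 0, 0], [0, 0, 0, 0, 0, 0, 0], [0, 0, 0, 0, 0, 0, 0]]])

```text
time_s: 16.75
tool_pos: [0.517, 0.0091, 0.0501]
tool_rot: [-180.0, 0.0, 100.9]
force: [-3.8, -2.8, -1.6]
grip_width: 0.0174
grasp_force: 35.0
```

Call:
play_rows(steps=[[[0, 0, 0.0005, 0, 0, 0, 0], [0, 0, 0.0005, 0, 0, 0, 0], [0, 0, 0, 0, 0, 0, 0], [0, 0, 0, 0, 0, 0, 0]]])

```text
time_s: 17.15
tool_pos: [0.517, 0.009, 0.0492]
tool_rot: [-180.0, 0.0, 100.9]
force: [-3.1, -4.1, -1.0]
grip_width: 0.0174
grasp_force: 35.0
```

Call:
play_rows(steps=[[[-0.0003, -0.0004, 0.0005, 0, 0, 0, 0], [-0.0003, -0.0004, 0.0005, 0, 0, 0, 0], [0, 0, 0.0005, 0, 0, 0, 0], [0, 0, 0.0005, 0, 0, 0, 0], [0, 0, 0, 0, 0, 0, 0], [0, 0, 0, 0, 0, 0, 0]]])

```text
time_s: 17.75
tool_pos: [0.5169, 0.0089, 0.0471]
tool_rot: [180.0, 0.0, 101.0]
force: [-2.2, -3.8, -1.0]
grip_width: 0.0177
grasp_force: 35.0
```

Call:
play_rows(steps=[[[0, 0, 0.0005, 0, 0, 0, 0], [0, 0, 0.0005, 0, 0, 0, 0], [0, 0, 0, 0, 0, 0, 0], [0, 0, 0, 0, 0, 0, 0]]])

```text
time_s: 18.15
tool_pos: [0.5168, 0.0089, 0.046]
tool_rot: [180.0, 0.0, 100.9]
force: [-1.5, -3.2, -1.7]
grip_width: 0.0181
grasp_force: 35.0
```

Call:
play_rows(steps=[[[-0.0003, 0, 0.0005, 0, 0, 0, 0], [-0.0003, 0, 0.0005, 0, 0, 0, 0], [0, 0, 0.0005, 0, 0, 0, 0], [0, 0, 0.0005, 0, 0, 0, 0], [0, 0, 0, 0, 0, 0, 0], [0, 0, 0, 0, 0, 0, 0]]])

```text
time_s: 18.75
tool_pos: [0.5168, 0.0087, 0.0439]
tool_rot: [180.0, -0.0, 101.0]
force: [-0.6, -2.6, -3.0]
grip_width: 0.0178
grasp_force: 35.0
```

Call:
play_rows(steps=[[[0, 0, 0.0005, 0, 0, 0, 0], [0, 0, 0.0005, 0, 0, 0, 0], [0, 0, 0.0005, 0, 0, 0, 0], [0, 0, 0, 0, 0, 0, 0], [0, 0, 0, 0, 0, 0, 0]]])

```text
time_s: 19.25
tool_pos: [0.5168, 0.0086, 0.0426]
tool_rot: [180.0, -0.0, 101.0]
force: [-0.3, -1.8, -0.9]
grip_width: 0.0175
grasp_force: 35.0
```

Call:
play_rows(steps=[[[0, 0, 0.0004, 0, 0, 0, 0], [0, 0, 0, 0, 0, 0, 0], [0, 0, 0, 0, 0, 0, 0]]])

```text
time_s: 19.55
tool_pos: [0.5169, 0.0087, 0.0426]
tool_rot: [180.0, -0.0, 101.0]
force: [-3.3, -1.6, 5.2]
grip_width: 0.0175
grasp_force: 35.0
```

Call:
play_rows(steps=[[[0, 0, 0.0003, 0, 0, 0, 0], [0, 0, 0, 0, 0, 0, 0], [0, 0, 0, 0, 0, 0, 0]]])

```text
time_s: 19.85
tool_pos: [0.5169, 0.0087, 0.0425]
tool_rot: [180.0, -0.0, 100.9]
force: [-4.4, 0.1, 7.0]
grip_width: 0.0176
grasp_force: 35.0
```

The dowel is home: TCP z is 0.0425, a 9.0 mm drop, and the seat is firm. Releasing and retreating.

Call:
play_rows(steps=[[[0, 0, -0.0004, 0, 0, 0, 0], [0, 0, 0, 0, 0, 0, 0.05], [0, 0, 0, 0, 0, 0, 0.05], [0, 0, 0, 0, 0, 0, 0.05], [0, 0, 0, 0, 0, 0, 0.05], [0, 0, -0.005, 0, 0, 0, 0.05], [0, 0, -0.02, 0, 0, 0, 0.05], [0, 0, -0.03, 0, 0, 0, 0.05], [0, 0, -0.04, 0, 0, 0, 0.05], [0, 0, -0.04, 0, 0, 0, 0.05], [-0.01, 0, -0.01, 0, 0, 0, 0.05], [0, 0, 0, 0, 0, 0, 0.05]]])

```text
time_s: 21.05
tool_pos: [0.5202, -0.0029, 0.1894]
tool_rot: [179.7, 0.0, 100.8]
force: [-0.0, -1.3, -0.9]
grip_width: 0.05
grasp_force: 0.0
```

Call:
play_rows(steps=[[[-0.03, 0, 0, 0, 0, 0, 0.05], [-0.03, 0, 0, 0, 0, 0, 0.05], [0, 0, 0, 0, 0, 0, 0.05], [0, 0, 0, 0, 0, 0, 0.05], [0, 0, 0, 0, 0, 0, 0.05]]])

```text
time_s: 21.55
tool_pos: [0.5292, -0.0591, 0.1859]
tool_rot: [-179.9, -0.1, 101.0]
force: [0.4, 0.6, -0.7]
grip_width: 0.0499
grasp_force: 0.0
```

Run:
```python
from h import *
w=cam("wrist"); cv2.imwrite("pics/w5.png",w["frame"][:,:,::-1]); print(get_obs()["force"])
```

```text
[-0.26196415  0.45504448  0.39615811]
```

View pics/w5.png

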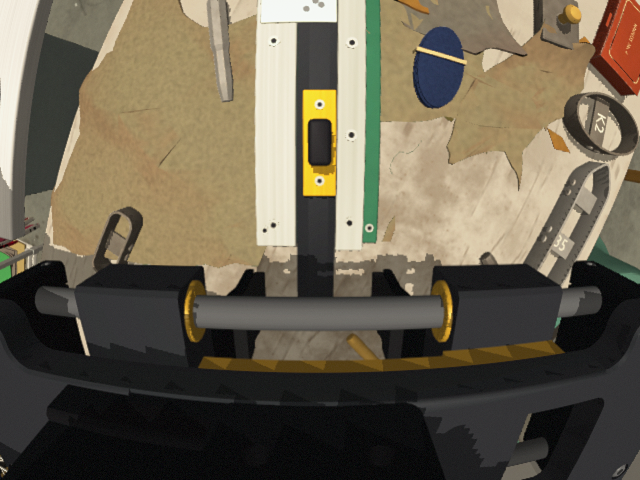

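The stop lies flat and parallel to the fence at (303–336, 90–196). It is released and the bystanders are untouched.

```bash
python3 -c "
from cell import *
print(sign_off())"
```

```text
the job is handed in; nothing more can be done
None
```

The length stop is home in the strip's hole, flat along the fence and released, and the job is handed in; the sign-off returned no verdict.

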